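Touch off a heater block and seat its thermometer

ROBOT

A 6-joint arm with a two-finger parallel gripper is mounted at the origin on the work surface. World frame = base frame: x ahead of the robot, y to its left, z up, the work surface at z = 0. Lengths are in m, angles in rad, forces in N, time in s.
With the tool pointing down it reaches from about 0.275 to 1 m from the base axis. Payload 8.4 kg.
Tool frame: the origin (TCP) lies on the centre line of the jaws, within the pads' length; the fingertips stand 17 mm ahead of it and the grasp point (between the pads) lies 2 mm behind it (bot.tcp_to_tips is the z of the fingertips in the tool frame, in m); z points along the fingers, y is the line along which they close (so a half turn about z gives the same grasp; the last joint's range is limited). The gripper opens to 85 mm and grips with 20 to 120 N. Pads are 22 mm wide; open, the fingers measure 114 mm over their backs; the gripper's body (76 mm by 85 mm) begins 54 mm behind the grasp point. The pads swing forward as they close: fully open they stand 13 mm farther back than shut.
Start: joints at [-1.218, 0.353, 1.633, -0, 1.155, -0.002], TCP at [0.217, -0.586, 0.248] pointing down, gripper open.
Joint ranges: [-2.63, 2.63], [-0.92, 2.1], [0.06, 2.66], [-1.3, 4.44], [0, 2.69], [-3.02, 3.02]. Speed limits (rad/s): [2.22, 2.22, 2.79, 3.14, 3.14, 3.14].

INTERFACE

Orientations are given as a unit quaternion [x, y, z, w].
In Python, from workcell import bot, hand, kinematics, get_obs, vision, hand_in gives the robot as it stands. The module is installed in compiled form; this text tells all that it offers. Calls block until the motion is done:
- bot.reach(position, orientation): joint-space move of the TCP to a pose.
- bot.servo_line(position, ori=None, velocity=0.15): straight line of the TCP; ori=None keeps the orientation; velocity is the mean speed in m/s.
- bot.goto_joints(angles): joint-space move.
- hand.move_gripper(opening, strength=None): finger opening in m; strength is the grip in N (None keeps the last); returns when the fingers have stopped.
- bot.dwell(seconds).
- kinematics.solve_ik(position, orientation): joint angles nearest the present ones, or None.
- get_obs(): the state.
- vision.read_camera(name): name is "scene" or "top" or "wrist"; returns a dict with "frame" (384x512x3 uint8, red, green, blue), "intrinsics" (3x3 intrinsics, pixels), "view" (4x4, takes a point from world to camera coordinates). Camera axes: x right, y down, z forward; pixel columns grow to the right and rows downward; lengths in m; the calibration is good to about 2 mm. A picture is of the moment at which its call begins. There is no depth.
A pose or a line that the arm cannot do raises bot.IKError and nothing moves.
- hand_in(): hands the job in; it is judged then, once.
The state is a dict: "time_s": time; "joint_pos": joint angles; "joint_vel": joint speeds; "joint_efforts": joint torques, N m; "position": TCP position; "orientation": TCP orientation; "wrist_force": force on the tool from outside, world axes, zero at the start; "ft_torque": the same for the moment, N m; "gripper_width": finger opening in m; "grip_force": force on a finger pad.
Only numpy, scipy, OpenCV 4.12 (cv2) and the standard library are available. Lean on these libraries where they do the work, as an engineer would, in place of code of your own. Each camera call takes 0.05 s, during which the arm holds its last target. There are 200 camera calls.

TASK

Take the thermometer probe out of its stand and use its upright steel shaft to touch off the aluminium tube block that is screwed onto the heater: come up to it slowly, press lightly and hold for about half a second, first twice on the long upright face nearest the thermometer well (near the well's end, then near the other end), then once on the end face nearest the well. With the block so located, lower the probe gently into the well until it is fully home, and only then let go. Never push hard on the block or heater, and leave the other things on the bench alone.

Things in the scene. Friction and masses are not known exactly. Their poses are not given: they have to be found in the camera images.
- heater: Low white dry-block heater, fixed to the bench, 150 (x) by 210 (y) by 30 mm high; origin at the centre of its underside, z up; small dark display on its -x front. On top is screwed, through slotted holes, a plain aluminium tube block 75 (x) by 110 (y) by 45 mm high; six capped tubes stand 6 mm above the block's top, clear of the well.
- block_nominal (a point): Fixed point of the heater, on its top, 30 mm above the bench, where the centre of the block's underside would be if the block sat true; axes as the heater's. The block's real place is not reported: it sits up to 9 mm off this point along the heater's x and y, and is turned up to 0.07 rad about its own centre. It is rigid and does not shift when touched.
- well_nominal (a point): Fixed point of the heater, 75 mm above the bench: where the mouth of the thermometer well would be if the block sat true. The well is the only open hole in the block's top: 12 mm diameter, 40 mm deep (flat floor 35 mm above the bench), 2 mm chamfer. In the block itself its axis lies 13.5 mm inside the long +x face and 19 mm inside the +y end face.
- long_face (a point): Nominal middle (real one up to 9 mm off) of the block's long upright +x face, 110 mm long, from 30 to 75 mm above the bench, 52 mm above the bench here; axes as the heater's. Touch it once at 15 to 40 mm toward +y from here (the well's end), then once at 15 to 40 mm toward -y, coming in along -x.
- end_face (a point): Nominal middle (real one up to 9 mm off) of the block's upright +y end face, 75 mm wide, 52 mm above the bench here; axes as the heater's. Touch it once within 25 mm of its middle, coming in along -y. On both faces a steady 2 to 10 N is a light press.
- stand: Grey plastic parking stand, fixed, 70 by 70 by 45 mm high, with one upright hole of 12 mm diameter, 35 mm deep, in the middle; origin at the centre of its underside.
- probe_mid (a point): Centre of the black square grip (24 by 24 mm, 45 mm high) of the thermometer probe, which starts upright in the stand, about 87 mm above the bench; x and y are square to the grip's flat sides, z runs up along the probe. The probe weighs 65 to 110 g. Below the grip comes a plain steel shaft of 10 mm diameter, 55 mm long, its foot slightly chamfered.
- probe_tip (a point): Centre of the foot of the probe's shaft, 77.5 mm below the centre of the grip; axes as the grip's.
- bottle: Bystander: white plastic bottle, 56 mm diameter, 130 mm high; origin at the centre of its underside. Leave alone.
- dish: Bystander: closed petri dish, amber, 88 mm diameter, 16 mm high; origin at the centre of its underside. Leave alone.
- slidebox: Bystander: blue box for slides, 85 by 35 by 32 mm high; origin at the centre of its underside. Leave alone.

How it is judged:
On the way, in this order (a step that is already met when the one before it is completed fails the run):
1. the probe is pressed lightly (0.5 to 15 N) on the long +x face, on the +y half, for 0.3 s (contact force between probe and heater between 0.5 and 15 N and z of probe_tip in the frame of heater between 0.032 and 0.074 m and x of probe_tip in the frame of heater between 0.027 and 0.062 m and y of probe_tip in the frame of heater above 0.012 m), for 0.3 s.
2. then likewise on the long +x face, on the -y half (contact force between probe and heater between 0.5 and 15 N and z of probe_tip in the frame of heater between 0.032 and 0.074 m and x of probe_tip in the frame of heater between 0.027 and 0.062 m and y of probe_tip in the frame of heater below -0.012 m), for 0.3 s.
3. then likewise on the +y end face (contact force between probe and heater between 0.5 and 15 N and z of probe_tip in the frame of heater between 0.032 and 0.074 m and y of probe_tip in the frame of heater between 0.048 and 0.078 m and x of probe_tip in the frame of heater between -0.045 and 0.046 m), for 0.3 s.
4. then the probe, still held in the fingers, is lowered in the well to within 9 mm of its floor (contact force between the fingers and probe above 1 N and z of probe_tip in the frame of heater between 0.032 and 0.044 m and x of probe_tip in the frame of heater between 0.005 and 0.043 m and y of probe_tip in the frame of heater between 0.017 and 0.0485 m), for 0.05 s.
At the end, for the whole second after the job is handed in: the probe stands in the thermometer well, its foot within 3 mm of the well's floor, upright within 0.12 rad, at rest and let go (z of probe_tip in the frame of heater between 0.032 and 0.038 m and x of probe_tip in the frame of heater between 0.005 and 0.043 m and y of probe_tip in the frame of heater between 0.017 and 0.055 m and angle between probe_tip's own z axis and vertical below 0.12 rad and linear speed of probe below 0.02 m/s and contact force between the fingers and probe below 0.1 N); the robot touches nothing.
It fails at once if the probe is pushed against the block or heater with more than 28 N (contact force between probe and heater above 28 N).
It fails at once if the hand or arm pushes on the heater or block with more than 28 N (contact force between any of the fingers, the arm and heater above 28 N).
It fails at once if a bystander is moved more than 20 mm (distance of any of bottle, dish, slidebox from where it was at the start of the episode above 0.02 m).
It also fails if it takes over 72 s, if anything falls off the work surface, if the arm or the gripper's body presses on something with over 40 N, if the wrist force passes 120 N, or if a joint passes its speed limit or range.

## Working session

There is one attempt and no reset: what is moved stays moved. The work goes in short steps, each a Python script; the robot and the scene stay as the last script left them, time stands still between calls to the robot, and variables do not carry over. Pictures are saved under pics/ and viewed, at most 10 in all, crops included, and the job is handed in when it is done.

```bash
mkdir -p pics
python3 - <<'E'
from workcell import *
import cv2,numpy as np
ims=[]
for n in("top","scene"):
    r=vision.read_camera(n);cv2.imwrite(f"pics/{n}0.png",r["frame"][:,:,::-1]);np.savez(f"{n}0.npz",**r)
    print(n,r["intrinsics"].round(1).tolist(),r["view"].round(3).tolist())
o=get_obs();print(o["time_s"],o["wrist_force"],o["orientation"],o["gripper_width"],bot.tcp_to_tips)
E
```

```text
top [[364.4, 0.0, 255.0], [0.0, 364.4, 189.4], [0.0, 0.0, 1.0]] [[-0.006, -1.0, 0.009, 0.009], [-0.985, 0.005, -0.171, 0.533], [0.17, -0.01, -0.985, 1.157], [0.0, 0.0, 0.0, 1.0]]
scene [[425.5, 0.0, 252.2], [0.0, 425.5, 192.1], [0.0, 0.0, 1.0]] [[-0.302, 0.953, -0.013, 0.156], [0.521, 0.154, -0.839, -0.21], [-0.798, -0.26, -0.544, 1.619], [0.0, 0.0, 0.0, 1.0]]
0.1 [-0.43494514  0.04797473  0.68041416] [ 9.84310864e-01  1.76441796e-01 -1.12533498e-04 -6.35499671e-04] 0.08544610991739186 0.017
```

View pics/top0.png

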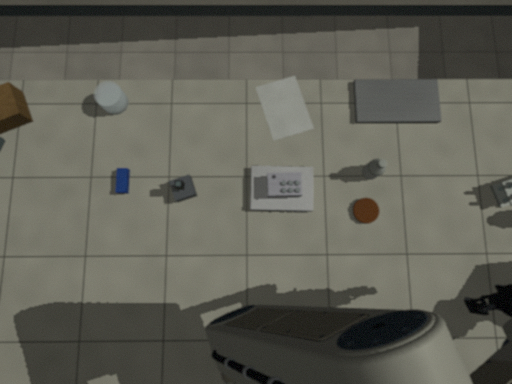

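View pics/scene0.png

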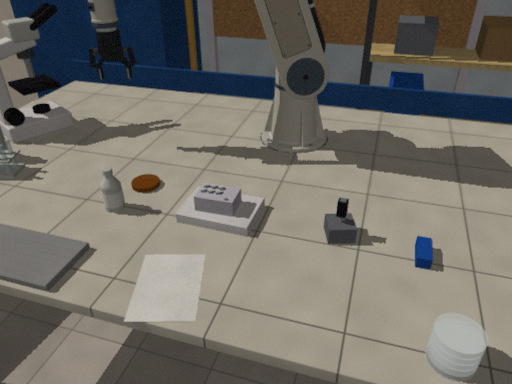

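The top view shows the heater at about (282,189) with the block at (285,184) and the well near (275,176). The stand with the probe is at about (182,188), the bottle at (374,168), the dish at (365,210) and the slide box at (122,181). I'll take closer wrist views of the stand and heater.

```bash
cat > h.py <<'E'
from workcell import *
import cv2,numpy as np
from scipy.optimize import least_squares
def q(a): return [np.cos(a/2),np.sin(a/2),0,0]   # tool down, tool x at angle a
def ray(r,u,v,z):
    V=r["view"];R,t=V[:3,:3],V[:3,3];c=-R.T@t
    d=R.T@np.linalg.solve(r["intrinsics"],[u,v,1]);return c+d*(z-c[2])/d[2]
def proj(r,P):
    P=np.atleast_2d(P);c=P@r["view"][:3,:3].T+r["view"][:3,3];p=c@r["intrinsics"].T;return p[:,:2]/p[:,2:]
def snap(n,f):
    r=vision.read_camera(n);np.savez(f+".npz",**r);cv2.imwrite(f"pics/{f}.png",r["frame"][:,:,::-1]);return r
E
python3 - <<'E'
from h import *
t=np.load("top0.npz")
s=ray(t,182,189,.045);h=ray(t,282,189,.03);print(s,h,ray(t,275,176,.075))
bot.goto_joints([np.arctan2(s[1],s[0])]+list(get_obs()["joint_pos"][1:]))
for n,p in(("ws",s),("wh",h)):
    bot.reach([p[0]-.06,p[1],.32],q(0)); r=snap("wrist",n)
    print(get_obs()["position"],get_obs()["time_s"],r["view"].round(3).tolist())
a=cv2.imread("pics/ws.png");b=cv2.imread("pics/wh.png");cv2.imwrite("pics/w.png",np.vstack([a,b])[:,:] if 0 else cv2.resize(np.hstack([a,b]),(800,300)))
E
```

```text
[0.53596897 0.24630409 0.045     ] [ 0.53694497 -0.08491772  0.03      ] [ 0.57200836 -0.0591991   0.075     ]
[0.4760529  0.24627527 0.31987506] 5.1417 [[0.001, -1.0, -0.0, 0.246], [-0.948, -0.001, 0.318, 0.387], [-0.318, -0.0, -0.948, 0.6], [0.0, 0.0, 0.0, 1.0]]
[ 0.47727713 -0.08400316  0.31999601] 6.4417 [[0.001, -1.0, -0.001, -0.084], [-0.948, -0.001, 0.318, 0.388], [-0.318, 0.0, -0.948, 0.6], [0.0, 0.0, 0.0, 1.0]]
```

View pics/w.png

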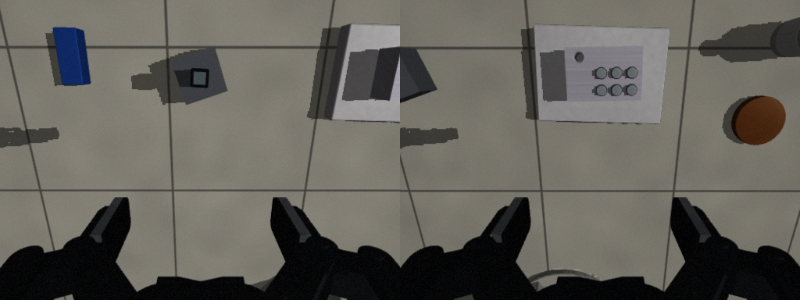

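The left half (stand) shows the grip top at about (200,78) in this mosaic and the stand turned by roughly 15–20°. The right half shows the heater spanning about (535,26) to (668,122), with the block and its well at (579,57). I'll zoom in on both.

Run:
```python
import cv2,numpy as np
a=cv2.imread("pics/ws.png")[55:140,212:296];b=cv2.imread("pics/wh.png")[22:164,164:350]
A=cv2.resize(a,None,fx=3.0,fy=3.0,interpolation=3);B=cv2.resize(b,None,fx=2.9,fy=2.9,interpolation=3)
o=np.zeros((600,800,3),np.uint8);o[:A.shape[0],:A.shape[1]]=A;o[:B.shape[0],255:255+B.shape[1]]=B
o=cv2.convertScaleAbs(o,alpha=1.3);cv2.imwrite("pics/z.png",o)
```

```text
(no output)
```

View pics/z.png

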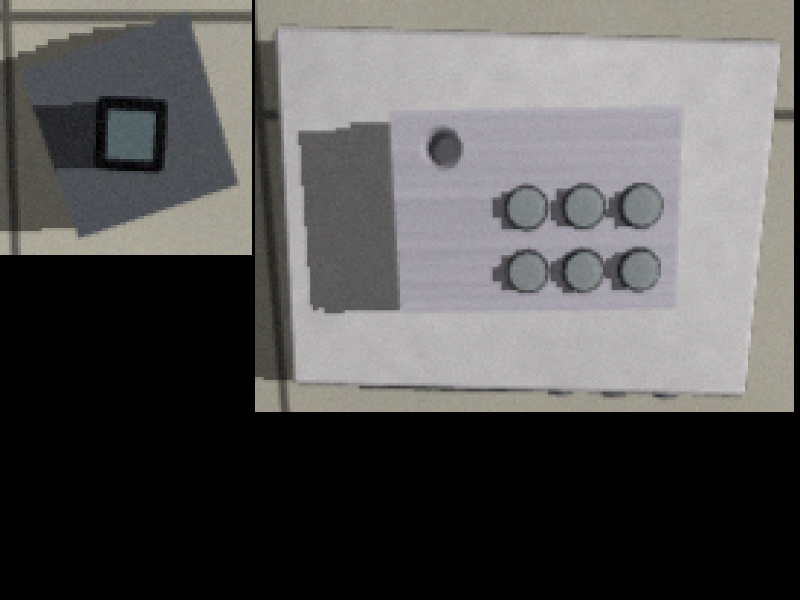

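The mosaic shows the heater's top corners at (278,27), (779,43), (743,392) and (296,381). The block's top corners are (390,109), (684,106), (676,308) and (400,312), with the well at (444,148). The grip's top corners are (99,98), (166,101), (163,170) and (97,167). Next I'll fit planar poses with the known sizes.

Run:
```python
from h import *
wh=np.load("wh.npz");ws=np.load("ws.npz")
def B(p):p=np.array(p,float);return np.c_[(p[:,0]-255)/2.9+164-.3,p[:,1]/2.9+22-.3]
def A(p):p=np.array(p,float);return p/3+[212,55]-.3
def fit(r,px,L,W,z,x0):
    c=np.array([[1,1],[1,-1],[-1,-1],[-1,1]])*[L/2,W/2]
    def w(p):
        R=np.array([[np.cos(p[2]),-np.sin(p[2])],[np.sin(p[2]),np.cos(p[2])]]);return np.c_[c@R.T+p[:2],np.full(4,z)]
    s=least_squares(lambda p:(proj(r,w(p))-px).ravel(),x0);print(s.x.round(4),s.fun.round(1));return s.x
H=fit(wh,B([(278,27),(779,43),(743,392),(296,381)]),.15,.21,.03,[.54,-.08,0])
K=fit(wh,B([(390,109),(684,106),(676,308),(400,312)]),.075,.11,.075,[.54,-.08,0])
print(ray(wh,*B([(444,148)])[0],.075))
G=fit(ws,A([(99,98),(166,101),(163,170),(97,167)]),.024,.024,.1095,[.54,.25,0])
S=fit(ws,A([(192,14),(238,184),(79,236),(22,70)]),.07,.07,.045,[.54,.25,.3])
np.savez("est.npz",H=H,K=K,G=G,S=S)
```

```text
[ 0.5437 -0.0839 -0.026 ] [-1.8 -1.   1.9 -1.2  1.2  1.9 -1.3  1.4]
[ 0.5491 -0.0891  0.0123] [ 0.1  0.1 -0.1 -0.1 -0.2  0.1  0.3 -0.2]
[ 0.57231805 -0.05343994  0.075     ]
[ 0.5441  0.2476 -0.0396] [-0.6 -0.7  0.7 -0.7  0.5  0.7 -0.6  0.7]
[ 0.5439  0.2471 -1.2625] [-0.3 -0.8  0.3  0.7 -0.1  0.5  0.2 -0.3]
```

The fits agree with each other: the stand centre matches the grip centre, and the well predicted from the block pose falls within 1 mm of the seen well. Now I'll grasp and lift.

Run:
```python
from h import *
e=np.load("est.npz");g=(e["G"][:2]+e["S"][:2])/2
def st(n):
    o=get_obs();print(n,round(o["time_s"],2),o["position"].round(4),np.round(o["wrist_force"],2),round(o["gripper_width"],4),np.round(o["grip_force"],1),np.round(o["ft_torque"],3))
bot.reach([*g,.2],q(-.04));st("above")
bot.servo_line([*g,.0855],velocity=.1);st("down")
hand.move_gripper(.018,80);st("grip")
bot.servo_line([*g,.10],velocity=.05);st("l1")
bot.servo_line([*g,.20],velocity=.15);st("up")
for i in range(4): bot.dwell(.05);st("n")
snap("wrist","held")
```

```text
above 7.79 [0.5443 0.2467 0.2005] [-0.5  -0.44 -0.87] 0.0856 0.0 [-0.003 -0.03   0.018]
down 9.08 [0.5445 0.2475 0.0861] [0.17 0.65 0.1 ] 0.0856 0.0 [ 0.005  0.011 -0.036]
grip 9.68 [0.5442 0.2474 0.0858] [-0.48 -0.02  4.15] 0.0231 78.0 [-0.113  0.079  0.004]
l1 10.12 [0.5441 0.2474 0.1004] [-0.47  0.24 -1.5 ] 0.0236 78.3 [-0.013  0.003 -0.02 ]
up 10.93 [0.5434 0.2471 0.1991] [-1.03  0.29 -2.57] 0.0231 78.6 [-0.033  0.012 -0.002]
n 10.98 [0.5433 0.247  0.1987] [ 0.74 -0.62 -1.4 ] 0.0233 78.6 [-0.033 -0.011  0.016]
n 11.03 [0.5433 0.247  0.1987] [ 0.17 -0.4  -1.78] 0.0228 78.6 [-0.026 -0.014  0.036]
n 11.08 [0.5434 0.247  0.1987] [-0.04  0.73 -1.99] 0.0231 78.6 [-0.005 -0.025 -0.054]
n 11.13 [0.5435 0.2471 0.1988] [-0.06 -0.01 -1.45] 0.0236 78.6 [-0.033 -0.025 -0.002]
```

View pics/held.png

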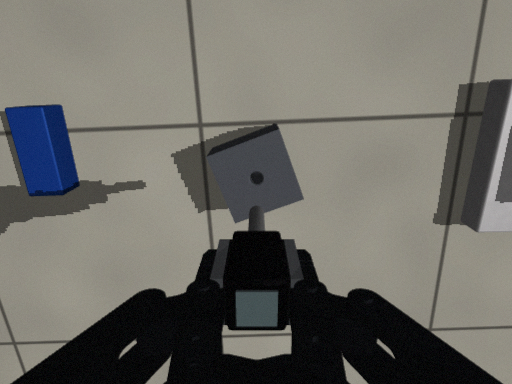

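The probe is held upright (width 23 mm, grip 78 N), with the shaft foot at about (257,212) clear of the empty stand hole at (257,178). Next is the first touch.

```bash
cat >> h.py <<'E'
Z=.119; A0=-.04
e=np.load("est.npz");K=e["K"]
def blk(x,y,z=Z):
    c,s=np.cos(K[2]),np.sin(K[2]);return np.array([K[0]+c*x-s*y,K[1]+s*x+c*y,z])
def read(n=4,dt=.02):
    F=[];P=[]
    for _ in range(n):
        bot.dwell(dt);o=get_obs();F.append(o["wrist_force"]);P.append(o["position"])
    return np.mean(F,0),np.mean(P,0)
def touch(start,d,name,maxd=.02,press=4.):
    """step from start along unit d until pressed; returns TCP at first contact"""
    d=np.array(d,float);f0,p0=read(10);log=[];s=0;step=.0006
    while s<maxd:
        s+=step;bot.servo_line(start+d*s,velocity=.02)
        f,p=read();f=-(f-f0)@d;log.append([s,f,*p])
        if f>1.2:step=.0003
        if f>press:break
    L=np.array(log);print(name,"t",round(get_obs()["time_s"],2));print(L[-7:].round(4))
    fh=[]
    for _ in range(6):
        g,p=read(5);fh.append(-(g-f0)@d)
        if fh[-1]>9: s-=.0003;bot.servo_line(start+d*s,velocity=.02)
    print("hold",np.round(fh,2),p.round(5))
    np.save(name+".npy",L)
    bot.servo_line(start,velocity=.03);print("after",(read(10)[0]-f0).round(2),round(get_obs()["time_s"],2))
E
python3 - <<'E'
from h import *
s=blk(.0425+.008,.027)
bot.reach([*blk(.075,.027)[:2],.2],q(A0))
bot.servo_line(blk(.075,.027),velocity=.12);bot.servo_line(s,velocity=.06)
print(get_obs()["position"],s,get_obs()["time_s"])
touch(s,[-1,0,0],"T1")
E
```

```text
[ 0.59926101 -0.06152434  0.11933962] [ 0.59923848 -0.06143961  0.119     ] 13.775
T1 t 19.01
[[ 0.006  -0.5318  0.5932 -0.0614  0.119 ]
 [ 0.0066 -0.0737  0.5926 -0.0614  0.119 ]
 [ 0.0072 -0.4203  0.592  -0.0614  0.119 ]
 [ 0.0078 -0.452   0.5914 -0.0614  0.119 ]
 [ 0.0084 -0.0671  0.5909 -0.0614  0.119 ]
 [ 0.009   2.6003  0.5907 -0.0615  0.1191]
 [ 0.0093  4.7674  0.5905 -0.0614  0.1191]]
hold [4.89 4.91 5.14 4.93 5.08 4.96] [ 0.59049 -0.06146  0.11914]
after [-0.34  0.19  0.17] 20.13
```

Run:
```python
from h import *
s=blk(.0425+.006,-.027)
bot.servo_line(blk(.056,.027),velocity=.06);bot.servo_line(blk(.056,-.027),velocity=.08);bot.servo_line(s,velocity=.04)
touch(s,[-1,0,0],"T2")
bot.servo_line(blk(.075,-.02),velocity=.08)
bot.servo_line(blk(.075,.085),velocity=.12);bot.servo_line(blk(.005,.085),velocity=.12)
s=blk(.005,.055+.005+.007);bot.servo_line(s,velocity=.05)
touch(s,[0,-1,0],"T3")
```

```text
T2 t 25.82
[[ 4.2000e-03  1.3200e-02  5.9370e-01 -1.1550e-01  1.1900e-01]
 [ 4.8000e-03  3.6850e-01  5.9310e-01 -1.1550e-01  1.1900e-01]
 [ 5.4000e-03 -1.4920e-01  5.9250e-01 -1.1550e-01  1.1900e-01]
 [ 6.0000e-03  2.3680e-01  5.9190e-01 -1.1550e-01  1.1900e-01]
 [ 6.6000e-03  1.6811e+00  5.9160e-01 -1.1550e-01  1.1910e-01]
 [ 6.9000e-03  3.6511e+00  5.9150e-01 -1.1550e-01  1.1910e-01]
 [ 7.2000e-03  5.1582e+00  5.9130e-01 -1.1550e-01  1.1910e-01]]
hold [5.41 5.02 5.59 5.08 5.47 4.99] [ 0.59135 -0.11548  0.11913]
after [ 0.09 -0.28 -0.07] 26.88
T3 t 34.24
[[ 4.8000e-03 -2.5800e-02  5.5330e-01 -2.6800e-02  1.1900e-01]
 [ 5.4000e-03 -2.1610e-01  5.5330e-01 -2.7400e-02  1.1900e-01]
 [ 6.0000e-03  4.7190e-01  5.5330e-01 -2.8000e-02  1.1900e-01]
 [ 6.6000e-03  2.7040e-01  5.5320e-01 -2.8600e-02  1.1900e-01]
 [ 7.2000e-03  1.2984e+00  5.5320e-01 -2.9100e-02  1.1900e-01]
 [ 7.5000e-03  3.8554e+00  5.5320e-01 -2.9200e-02  1.1900e-01]
 [ 7.8000e-03  5.6171e+00  5.5320e-01 -2.9300e-02  1.1900e-01]]
hold [6.08 5.49 5.73 5.55 5.59 5.96] [ 0.55325 -0.02934  0.11902]
after [-0.43 -0.12 -0.13] 35.32
```

The touches agree with vision (yaw 0.016 rad, well at about (0.5723, −0.0527)). Now I'll lower the probe with force checks.

Run:
```python
from h import *
T1=np.array([.5909,-.0614]);T2=np.array([.59175,-.1155]);T3=np.array([.5532,-.0290])
d=(T1-T2)/np.linalg.norm(T1-T2);n=np.array([d[1],-d[0]])
w=n*(n@T1-.0185)+d*(d@T3-.024);print(w)
bot.servo_line([*blk(.005,.08)[:2],.175],velocity=.1)
bot.servo_line([*w,.175],velocity=.12);bot.servo_line([*w,.158],velocity=.06)
f0,p=read(10);print(p,get_obs()["time_s"]);z=.158;w=w.copy()
while z>.1085:
    z-=.0015 if z>.114 else .0006
    bot.servo_line([*w,z],velocity=.03);f,p=read(3);f=f-f0
    print(round(z,4),p.round(4),f.round(1))
    if f[2]>(4 if p[2]<.1135 else 7): break
    l=f[:2]; w+=np.where(abs(l)>1.0,l*1e-4,0)
print(get_obs()["time_s"])
snap("wrist","well")
```

```text
[ 0.57226108 -0.05270348]
[ 0.57226233 -0.05251702  0.15795302] 37.1917
0.1565 [ 0.5723 -0.0527  0.1565] [0.  0.1 0.1]
0.155 [ 0.5722 -0.0527  0.1549] [ 0.9 -0.2 -0.6]
0.1535 [ 0.5722 -0.0527  0.1534] [ 1.2  0.1 -0.2]
0.152 [ 0.5723 -0.0527  0.1519] [0.4 0.2 0.6]
0.1505 [ 0.5723 -0.0527  0.1504] [ 0.2 -0.4  0.3]
0.149 [ 0.5723 -0.0527  0.1489] [0.6 0.4 0.1]
0.1475 [ 0.5723 -0.0527  0.1474] [ 0.6 -0.1 -0.2]
0.146 [ 0.5723 -0.0527  0.1459] [ 0.8 -0.1  0.1]
0.1445 [ 0.5723 -0.0527  0.1444] [ 0.7 -0.4 -0.2]
0.143 [ 0.5723 -0.0527  0.1429] [ 0.5 -0.1 -0.3]
0.1415 [ 0.5723 -0.0527  0.1414] [0.9 0.  0.1]
0.14 [ 0.5723 -0.0527  0.1399] [0.1 0.3 0.4]
0.1385 [ 0.5723 -0.0527  0.1384] [0.7 0.1 0.2]
0.137 [ 0.5723 -0.0527  0.1369] [ 1.  -0.7 -0.3]
0.1355 [ 0.5724 -0.0527  0.1354] [ 0.2 -0.2  0.1]
0.134 [ 0.5724 -0.0527  0.1339] [ 0.2 -0.1  0. ]
0.1325 [ 0.5724 -0.0527  0.1324] [-0.2 -0.1 -0.2]
0.131 [ 0.5724 -0.0527  0.1309] [ 0.2  0.2 -0.1]
0.1295 [ 0.5724 -0.0527  0.1294] [ 0.4 -0.2 -0.7]
0.128 [ 0.5724 -0.0527  0.1279] [ 0.3 -0.2 -0.1]
0.1265 [ 0.5724 -0.0527  0.1264] [ 0.7  0.1 -0.2]
0.125 [ 0.5724 -0.0527  0.1249] [ 0.8 -0.1 -0.1]
0.1235 [ 0.5724 -0.0527  0.1234] [ 1.1  0.  -0. ]
0.122 [ 0.5726 -0.0527  0.1219] [ 0.4 -0.1  0.1]
0.1205 [ 0.5725 -0.0527  0.1204] [ 0.  -0.2  0.4]
0.119 [ 0.5725 -0.0527  0.1189] [ 0.6 -0.9  0.6]
0.1175 [ 0.5725 -0.0527  0.1174] [ 0.1 -0.3  0.2]
0.116 [ 0.5726 -0.0527  0.1159] [ 0.6 -0.2 -0.2]
0.1145 [ 0.5725 -0.0527  0.1144] [ 0.4 -0.7 -0.1]
0.113 [ 0.5725 -0.0527  0.1129] [ 0.8 -0.4  0.2]
0.1124 [ 0.5726 -0.0527  0.1124] [ 0.1 -0.5  0.5]
0.1118 [ 0.5726 -0.0527  0.1118] [ 0.2 -0.5  0.5]
0.1112 [ 0.5726 -0.0527  0.1112] [ 0.7 -0.4  0.1]
0.1106 [ 0.5727 -0.0527  0.1108] [-0.4 -0.5  2.5]
0.11 [ 0.5728 -0.0527  0.1106] [-1.1  0.8  8.4]
47.6917
```

View pics/well.png

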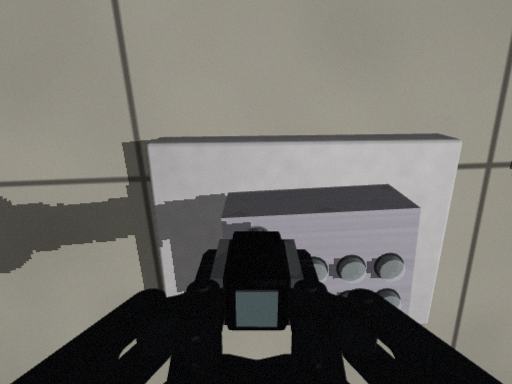

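The probe is home: TCP height 0.1108 as predicted, with a floor reaction, and the grip sits over the well. Releasing and retreating.

Run:
```python
from h import *
p=get_obs()["position"]
bot.servo_line([p[0],p[1],.1107],velocity=.02)
hand.move_gripper(.085);print(get_obs()["time_s"],get_obs()["grip_force"])
x,y=p[:2]
bot.servo_line([x,y,.25],velocity=.1);bot.reach([x-.06,y,.3],q(0));bot.dwell(.3);snap("wrist","end");print(get_obs()["time_s"])
```

```text
48.6167 0.0
50.9167
```

View pics/end.png

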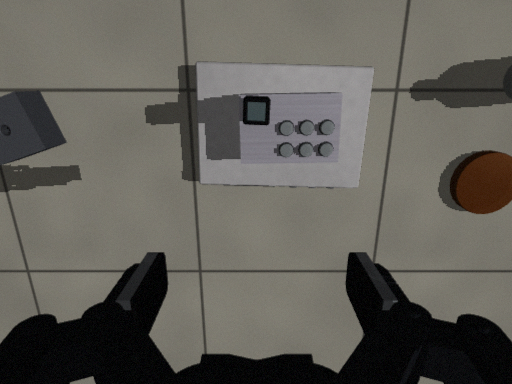

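The probe stands upright in the well at about (257,110), and the gripper is clear and empty.

```bash
python3 -c "
from workcell import *
print(hand_in())"
```

```text
the job is handed in; nothing more can be done
None
```

I handed in the job at about 51 s: all three touch-offs held at about 5–6 N, and the probe was lowered fully home in the well and only then let go. The hand-in call gave no verdict, so I can't say how it was judged.

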